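# Fetch the vial from behind the bottles for weighing

### The arm

A 6-joint arm with a two-finger parallel gripper is mounted at the origin on a cart in front of the work surface, level with it; the furniture and walls round the work are solid. World frame = base frame: x ahead of the robot, y to its left, z up, the work surface at z = 0. Lengths are in mm, angles in rad, forces in N, time in s.
With the tool pointing down it reaches from about 275 to 750 mm from the base axis. Payload 10.2 kg.
Tool frame: the origin (TCP) lies midway between the tips of the shut fingers; the grasp point (between the pads) lies 19 mm behind it (env.pinch_z is the distance from the TCP to the grasp point, in mm); x points along the fingers, y is the direction in which the jaws open and shut, and the axes are right-handed (so a half turn about x gives the same grasp; the last joint's range is limited). The gripper opens to 85 mm and grips with 20 to 120 N. Pads are 22 mm wide; open, the fingers measure 114 mm over their backs; the gripper's body (76 mm by 85 mm) begins 54 mm behind the grasp point. The pads swing forward as they close: fully open they stand 13 mm farther back than shut.
Start: joints at [-1.541, 0.313, 1.498, -0, 1.331, -0.223], TCP at [131.297, -508.323, 231.294] pointing down, gripper open.
Joint ranges: [-2.94, 2.94], [-0.97, 2.17], [0.19, 2.56], [-1.23, 4.37], [0.02, 3.11], [-2.88, 2.88]. Speed limits (rad/s): [2.39, 2.39, 3.01, 3.14, 3.14, 3.14].

### API

Orientations are given as a 3x3 rotation matrix whose columns are the frame's x, y, z axes.
In Python, from bench import env gives the robot as it stands.
- The arm moves only by the tool step_arm, never from a script. Its argument "steps" is a list of rows, each an object of numbers: "x", "y", "z": the shift along the tool's x, y, z in m; "turn": the turn about the tool's x in rad; "jaw": the opening, from 0 (shut) to 1 (fully open). In form: [{"x": .., "y": .., "z": .., "turn": .., "jaw": ..}, ...]. A call has exactly 8 rows; each row is the pose to reach, as a shift and turn from the pose commanded when the call began, along the tool's axes at that moment; what a row does not reach only later rows make up. A row lasts 1/8 s, in which the tool goes at most 62.5 mm and 10.7 degrees, less where a joint would pass 70% of its speed; a pose out of reach is approached as far as the arm can. A call with a gripper value outside its range is refused whole. The fingers move at their own pace and stop on an object; "newtons" is the grip in N (left out, the last holds). Time passes only in rows, so rows that repeat a pose let the fingers close, or fill a call up. It gives the time, the measured TCP pose, the force and the opening at its end, in the units of the state.
- env.read_state(): the state, without advancing time (a new reading comes with each control period).
- env.camera(name): name is "scene" or "top"; returns the picture (400x640x3 uint8, red, green, blue); there is no depth.
- env.calibration(name): a dict with "vertical_fov" (degrees; the focal length in pixels is half the picture's height over the tangent of half this angle, whatever the lens; pixels are square), "cx", "cy" (the principal point, pixels), "k1" (the pictures are not rectified: a ray, as slopes to the right and down, at radius r is drawn at 1 + k1 r^2 times it, then the intrinsics apply), "world_from_camera" (4x4, takes a point from camera to world coordinates). Camera axes: x right, y down, z forward; pixel columns grow to the right and rows downward; lengths in mm; the calibration is good to about 2 mm. A picture is of the moment at which its call begins. calibration takes no time and is no camera call.
- env.job_done(): hands the job in, once; it reports no verdict.
Trained networks look in the newest picture that a camera, given by its name, has taken for a name from the list of things; names that differ only in an ending like _2 or _b are one class to them, and where a whole thing is asked for, a point or a joint stands for the part that bears it (a point fixed in the world has none). Each returns a list of dicts, best first, with "p" (0 to 1); they miss things now and then, are a little off and sometimes report something else, mostly with a low value. They report only what shows in the picture. A call takes as long as a camera call. They do not tell look-alikes from the thing itself.
- env.find_in(camera, label): "extent" ([left, top, width, height] in pixels, round what is visible of it).
The state is a dict: "time": time; "joint_positions": joint angles; "dq": joint speeds; "tau": joint torques, N m; "ee_pos": TCP position; "tcp_rot": TCP orientation; "ft_force": force on the tool from outside, world axes, zero at the start; "wrist_torque": the same for the moment, N m; "gripper_width": opening from 0.0 (shut) to 1.0 (fully open).
Only numpy, scipy, OpenCV 4.12 (cv2) and the standard library are available. Lean on these libraries where they do the work, as an engineer would, in place of code of your own. Each camera call takes 0.05 s, during which the arm holds its last target. There are 200 camera calls.

### The job

The sample vial in the bottle stand is hemmed in by the wash bottle and the reagent bottle in front of it. Stand both bottles on the grey mat first, then stand the vial upright in the middle of the balance pan and, while it stays there, put each bottle back upright on the very spot in the stand where it was, with the wash bottle's spout pointing the same way as before. Leave the small flask and the other vial at the back of the worktop alone and do not tip anything over.

Things in the scene. Friction and masses are not known exactly. Their poses are not given: they have to be found in the camera images.
- vial: the vial to fetch: clear glass sample vial with black screw cap (closed), 26 mm diameter, 64 mm tall, the one inside the bottle stand, behind the two bottles. Straight body up to 57 mm, cap 20 to 22 mm wide from 53 to 64 mm. About 30 g. Origin: centre of its underside, z up.
- wash_bottle: squeeze wash bottle, 196 mm tall, about 0.16 kg. Round body 62 mm across, narrowing to a shoulder that ends at 135 mm; red cap: an upright cylinder, 37 mm diameter, from 136 to 154 mm, to be gripped from above along x, the thin spout tube passing between the fingers. Origin: at the underside, 14 mm off the axis; body and cap are centred on y = +14 mm; the spout points to -y, reaching -45 mm. z up.
- reagent_bottle: reagent bottle, white-clear with black screw cap (closed), 87 mm tall, round body 46 mm in diameter up to 53 mm, shoulder 33 mm wide to 63 mm, neck 23 mm, cap 26 mm in diameter from 76 to 87 mm. About 0.09 kg. Origin: centre of its underside, z up.
- stand: the bottle stand, fixed: white plate 130 mm (x) by 180 mm (y), top at z = 8 mm, grey rim up to 14 mm, thin steel rail up to 43 mm along the back (+x). The two bottles stand side by side towards its front, about 40 mm left and right of its middle (which is where varies), the wash bottle's spout to the front; the vial between and behind them. Origin: centre of underside, x to back, y left, z up.
- mat: the side area: fixed flat grey mat with thin dark stripes, 150 mm (its x) by 200 mm (its y), 3 mm thick. Origin: centre of its underside, z up.
- balance: low white bench balance, fixed, display at the front (-x). Round steel pan, 92 mm diameter, its top 56 mm above the worktop. The housing, at most 45 mm high, reaches 113 mm to the front, 73 mm to the back and 75 mm to each side of the pan's middle. Origin: under the middle of the pan, at worktop level, z up.
- flask: bystander, leave alone: conical glass flask, 66 mm wide, 94 mm tall, towards the back of the worktop. Origin: centre of its underside.
- other_vial: bystander, leave alone: another glass vial of 26 mm diameter, 63 mm tall, with black cap, on the bare worktop towards the back. Origin: centre of its underside.
Not all that is in view belongs to the job. What is shaped like the balance but brown is not meant.

How it is judged (in metres and radians):
On the way, in this order (a step that is already met when the one before it is completed fails the run):
1. both bottles stand upright on the mat, the vial still in its place in the stand (x of wash_bottle in the frame of mat between -0.06 and 0.06 m and y of wash_bottle in the frame of mat between -0.085 and 0.085 m and height (world z) of each of wash_bottle, reagent_bottle below 0.01 m and linear speed of each of wash_bottle, reagent_bottle below 0.02 m/s and angle between each of wash_bottle, reagent_bottle's own z axis and vertical below 0.15 rad and x of reagent_bottle in the frame of mat between -0.06 and 0.06 m and y of reagent_bottle in the frame of mat between -0.085 and 0.085 m and distance of vial from where it was at the start of the episode below 0.02 m), for 0.2 s.
2. the vial stands upright on the middle of the balance pan, both bottles still on the mat (horizontal distance between vial and balance below 0.015 m and height (world z) of vial between 0.05 and 0.064 m and linear speed of each of vial, wash_bottle, reagent_bottle below 0.02 m/s and angle between each of vial, wash_bottle, reagent_bottle's own z axis and vertical below 0.15 rad and x of wash_bottle in the frame of mat between -0.06 and 0.06 m and y of wash_bottle in the frame of mat between -0.085 and 0.085 m and height (world z) of each of wash_bottle, reagent_bottle below 0.01 m and x of reagent_bottle in the frame of mat between -0.06 and 0.06 m and y of reagent_bottle in the frame of mat between -0.085 and 0.085 m), for 0.2 s.
At the end, for the whole second after the job is handed in: The vial stands upright and at rest on the balance pan, within 15 mm of its middle; the wash bottle and the reagent bottle stand upright and at rest in the stand, each within 15 mm of where it stood at the start, the wash bottle turned as before within about 15 degrees (horizontal distance between vial and balance below 0.015 m and height (world z) of vial between 0.05 and 0.064 m and linear speed of each of vial, wash_bottle, reagent_bottle below 0.02 m/s and angle between each of vial, wash_bottle, reagent_bottle's own z axis and vertical below 0.15 rad and distance of each of wash_bottle, reagent_bottle from where it was at the start of the episode below 0.015 m and angle between the y axis of wash_bottle and the x axis of stand, either way round below 0.5 rad); the robot touches nothing.
It fails at once if the vial or one of the bottles is tipped by more than 35 degrees (angle between any of vial, wash_bottle, reagent_bottle's own z axis and vertical above 0.6 rad).
It fails at once if the flask or the other vial is moved by more than 20 mm (distance of any of flask, other_vial from where it was at the start of the episode above 0.02 m).
It also fails if it takes over 144 s, if anything falls off the work surface, if the arm or the gripper's body presses on something with over 40 N, if the wrist force passes 120 N, or if a joint passes its speed limit or range.

## Working session

There is one attempt and no reset: what is moved stays moved. The work goes in short steps, Python scripts to look and compute and a tool call to move; the robot and the scene stay as the last step left them, time stands still between calls to the robot, and variables do not carry over. Pictures are saved under pics/ and viewed, about 12 in all and at most 16, crops included, and the job is handed in when it is done.

Besides the shell and the picture viewer there is one more tool, called after ">>>" as name(argument=value, ...) on one line, values as JSON. step_arm: Moves the arm, as the interface text tells. Its arguments: {"type":"object","properties":{"steps":{"type":"array","items":{"type":"object","properties":{"x":{"type":"number"},"y":{"type":"number"},"z":{"type":"number"},"turn":{"type":"number"},"jaw":{"type":"number"}}}},"newtons":{"type":"number"}},"required":["steps"]}

```bash
mkdir -p pics; ls; python3 - <<'E'
from bench import env
import cv2,numpy as np
np.set_printoptions(precision=4,suppress=True)
for c in("scene","top"):
    im=env.camera(c); cv2.imwrite(f"pics/{c}0.png",im[:,:,::-1]); print(env.calibration(c))
    for l in("vial","wash_bottle","reagent_bottle","stand","mat","balance","flask"):
        print(c,l,[([round(float(v)) for v in d["extent"]],round(float(d["p"]),2)) for d in env.find_in(c,l)])
s=env.read_state();print(s["tcp_rot"],s["ee_pos"],s["time"],env.pinch_z)
E
```

```text
pics
{'vertical_fov': 48.944801678361785, 'cx': 318.03621234167264, 'cy': 204.60123675332218, 'k1': -0.0815641890730396, 'world_from_camera': array([[  -0.6051,   -0.3832,    0.6979, -592.4537],
       [  -0.7962,    0.2886,   -0.5318,  771.2461],
       [   0.0024,   -0.8774,   -0.4797,  838.    ],
       [   0.    ,    0.    ,    0.    ,    1.    ]])}
scene vial []
scene wash_bottle [([220, 210, 19, 57], 0.6)]
scene reagent_bottle [([242, 227, 12, 32], 0.63)]
scene stand []
scene mat [([270, 209, 59, 30], 0.71), ([204, 239, 62, 35], 0.19)]
scene balance [([401, 185, 61, 31], 0.84), ([330, 190, 55, 12], 0.59), ([231, 196, 20, 27], 0.45)]
scene flask [([233, 196, 15, 30], 0.57)]
{'vertical_fov': 53.48943090113791, 'cx': 327.94540265112903, 'cy': 203.16181006790003, 'k1': 0.02603332543838745, 'world_from_camera': array([[   0.0233,   -0.9771,    0.2113,  300.5789],
       [  -0.9997,   -0.0233,    0.0027,  -86.4569],
       [   0.0023,   -0.2113,   -0.9774, 1254.5386],
       [   0.    ,    0.    ,    0.    ,    1.    ]])}
top vial [([213, 210, 10, 10], 0.47)]
top wash_bottle [([183, 210, 30, 20], 0.67)]
top reagent_bottle [([221, 217, 16, 14], 0.8)]
top stand [([190, 195, 62, 51], 0.9)]
top mat [([273, 182, 67, 54], 0.86)]
top balance [([432, 241, 65, 70], 0.79), ([363, 185, 60, 63], 0.69)]
top flask [([250, 149, 19, 20], 0.83), ([223, 217, 16, 12], 0.28)]
[[ 0.      0.2501 -0.9682]
 [-0.     -0.9682 -0.2501]
 [-1.      0.     -0.    ]] [ 131.304  -508.3244  231.3032] 0.8 18.700000000000003
```

```bash
python3 - <<'E'
import cv2
t=cv2.imread("pics/top0.png");s=cv2.imread("pics/scene0.png")
cv2.imwrite("pics/topc.png",cv2.resize(t[130:330,160:520],None,fx=2.2,fy=2.2,interpolation=cv2.INTER_CUBIC))
cv2.imwrite("pics/topst.png",cv2.resize(t[140:255,175:345],None,fx=4.7,fy=4.7,interpolation=cv2.INTER_CUBIC))
cv2.imwrite("pics/scst.png",cv2.resize(s[170:300,190:350],None,fx=4.5,fy=4.5,interpolation=cv2.INTER_CUBIC))
E
```

```text
(no output)
```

View pics/topc.png

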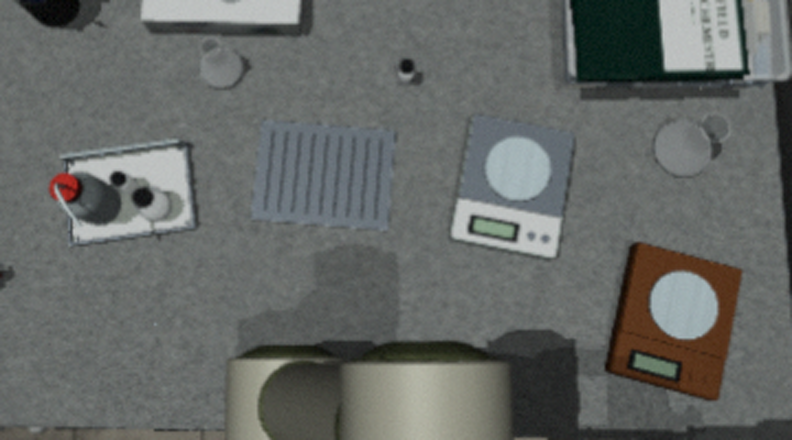

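View pics/topst.png

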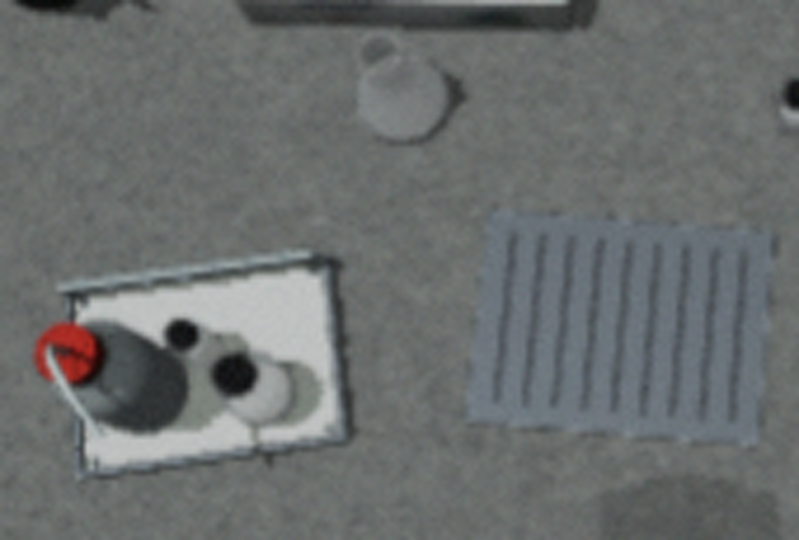

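View pics/scst.png

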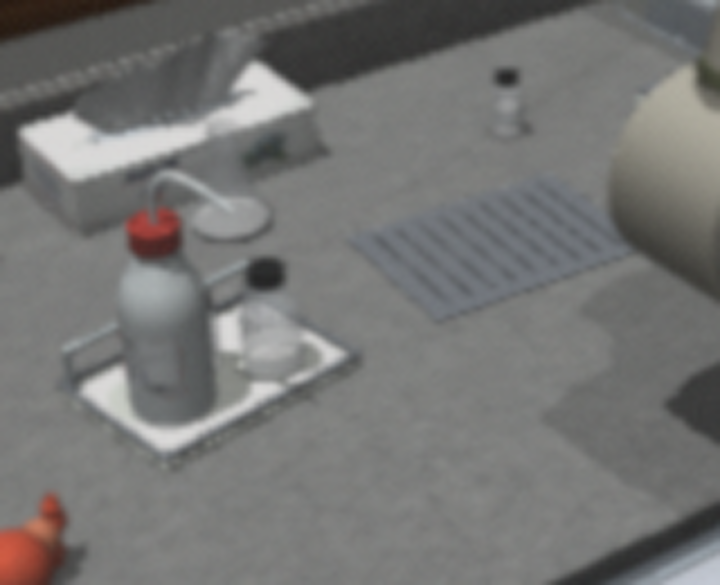

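```bash
cat > h.py <<'E'
from bench import env
import cv2,numpy as np
from scipy.optimize import least_squares
np.set_printoptions(precision=1,suppress=True)
def K(c):
    C=env.calibration(c);f=200/np.tan(np.radians(C["vertical_fov"]/2));return C,f
def proj(c,P):
    C,f=K(c);W=C["world_from_camera"];p=np.linalg.inv(W)[:3]@np.r_[P,1];s=p[:2]/p[2];s=s*(1+C["k1"]*(s@s));return s*f+[C["cx"],C["cy"]]
def ray(c,uv,z):
    "world xy at height z of pixel uv"
    r=least_squares(lambda q:proj(c,[q[0],q[1],z])-uv,[500,0]).x
    return r
def blob(im,kind,box):
    x0,y0,x1,y1=box;a=im[y0:y1,x0:x1].astype(float)
    if kind=="red": w=np.clip((a[...,0]-a[...,1:].max(2)-30)/60,0,1)
    else: w=np.clip((75-a.max(2))/40,0,1)
    ys,xs=np.mgrid[y0:y1,x0:x1]
    return np.array([(w*xs).sum(),(w*ys).sum()])/w.sum(), w.sum()
E
python3 - <<'E'
from h import *
t=cv2.imread("pics/top0.png")[:,:,::-1];s=cv2.imread("pics/scene0.png")[:,:,::-1]
for n,im,k,box,z in [("wash","top","red",(180,205,200,225),153),("wash","scene","red",(214,212,234,230),153),
  ("reag","top","blk",(219,213,231,226),89.5),("reag","scene","blk",(243,225,255,236),89.5),("vial","top","blk",(209,206,219,216),66.5)]:
    uv,a=blob(t if im=="top" else s,k,box);print(n,im,uv,a,ray(im,uv,z))
A=lambda u,v:np.array([u/4.7+175-.4,v/4.7+140-.4])
print("stand z10")
for p in[(83,476),(347,438),(333,262),(75,290)]:print(ray("top",A(*p),12))
print("rail");[print(ray("top",A(*p),43)) for p in[(62,290),(312,252)]]
print("mat");M=[ray("top",A(*p),3) for p in[(494,212),(775,234),(757,441),(470,422)]];print(np.array(M),np.mean(M,0))
B=lambda u,v:np.array([u/2.2+160-.3,v/2.2+130-.3])
print("pan",ray("top",B(519,168),56))
# pan by threshold
a=t[170:240,360:425].astype(int);m=(a.min(2)>140)&(a[...,2]>=a[...,0]+2)
n,l,st,ce=cv2.connectedComponentsWithStats(m.astype(np.uint8));print([(st[i].tolist(),ce[i]+[360,170],ray("top",ce[i]+[360,170],56)) for i in range(1,n) if st[i,4]>80])
print("flask",ray("top",A(403,95),10),"ov",ray("top",B(406,70),55))
print("tissuebox front",[ray("top",B(*p),60) for p in[(142,20),(300,25)]])
print("spout tip",ray("top",A(97,430),180),ray("top",A(50,350),200))
E
```

```text
wash top [189.  214.1] 101.86666666666667 [498.  306.4]
wash scene [223.2 220. ] 48.21666666666667 [500.2 303.3]
reag top [224.4 219.2] 56.675 [496.4 223.2]
reag scene [248.5 230.6] 27.35 [491.9 225.1]
vial top [213.1 211.2] 30.299999999999997 [524.1 265.2]
stand z10
[438.5 338.2]
[467.9 164.9]
[588.6 182.4]
[564.8 355.8]
rail
[558.  353.3]
[587.9 190.1]
mat
[[ 628.9   75.5]
 [ 617.9 -119.5]
 [ 473.5 -109.8]
 [ 481.9   84.5]] [550.5 -17.3]
pan [ 555.5 -292. ]
[([21, 23, 29, 28, 638], array([395.1, 206.1]), array([ 555.3, -290.3])), ([5, 50, 50, 20, 410], array([389.4, 230.2]), array([ 480., -272.]))]
flask [709.8 142.1] ov [ 695.9 -131.5]
tissuebox front [array([760.4, 251.5]), array([758.7,  23. ])]
spout tip [446.7 275.3] [489.4 299.7]
```

```bash
cat >> h.py <<'E'
def plan(x,y,z,tydir=None):
    "tool-frame shift (m) to world target mm; tydir: yaw angle deg of tool y"
    s=env.read_state();R=np.array(s["tcp_rot"]);p=np.array(s["ee_pos"])
    d=R.T@(np.array([x,y,z])-p)/1000
    yaw=np.degrees(np.arctan2(R[1,1],R[0,1]))
    turn=0 if tydir is None else -np.radians((tydir-yaw+180)%360-180)
    print("t",round(s["time"],2),"p",p,"shift",np.round(d,4).tolist(),"yaw",round(yaw,2),"turn",round(turn,4),"q",np.round(s["joint_positions"],2).tolist())
def tri(a,b,x0):
    r=least_squares(lambda q:np.r_[proj("top",q)-a,proj("scene",q)-b],x0);return r.x,r.fun
E
python3 - <<'E'
from h import *
A=lambda u,v:np.array([u/4.7+175-.4,v/4.7+140-.4]);S=lambda u,v:np.array([u/4.5+190-.4,v/4.5+170-.4])
print(tri(A(97,432),S(236,211),[450,280,180]))
print(tri(A(50,350),S(153,187),[490,300,200]))
print("caps")
print(tri([189,214.1],[223.2,220],[500,300,150]),tri([224.4,219.2],[248.5,230.6],[500,220,90]))
for th in(50,60,70,80,90):pass
plan(499,305,255,-60)
E
```

```text
(array([442.8, 271.4, 182.6]), array([ 1. ,  0.9, -1.4, -0.4]))
(array([491.1, 303.4, 188.6]), array([ 0.2,  0.1, -0.2, -0.1]))
caps
(array([497.3, 305.2, 155.4]), array([ 0.1,  0.1, -0.2, -0.1])) (array([496.5, 223.4,  86.9]), array([ 0.1,  0.1, -0.2, -0.1]))
t 0.8 p [ 131.3 -508.3  231.3] shift [-0.0237, -0.6955, -0.5594] yaw -75.52 turn -0.2708 q [-1.54, 0.31, 1.5, 0.0, 1.33, -0.22]
```

>>> step_arm(steps=[{"x":-0.002,"y":-0.03,"z":-0.024,"turn":0,"jaw":1},{"x":-0.005,"y":-0.07,"z":-0.056,"turn":0,"jaw":1},{"x":-0.008,"y":-0.112,"z":-0.09,"turn":0,"jaw":1},{"x":-0.01,"y":-0.154,"z":-0.124,"turn":0,"jaw":1},{"x":-0.012,"y":-0.196,"z":-0.158,"turn":0,"jaw":1},{"x":-0.015,"y":-0.238,"z":-0.192,"turn":0,"jaw":1},{"x":-0.018,"y":-0.28,"z":-0.226,"turn":0,"jaw":1},{"x":-0.024,"y":-0.322,"z":-0.26,"turn":0,"jaw":1}])

```text
time: 1.8
ee_pos: [302.8, -129.9, 255.6]
tcp_rot: [[0.001, 0.249, -0.968], [-0.0, -0.968, -0.249], [-1.0, 0.001, -0.0]]
ft_force: [0.6, 0.1, 1.0]
gripper_width: 1.001
```

>>> step_arm(steps=[{"x":0,"y":-0.042,"z":-0.034,"turn":-0.03,"jaw":1},{"x":0,"y":-0.088,"z":-0.07,"turn":-0.06,"jaw":1},{"x":0,"y":-0.134,"z":-0.107,"turn":-0.1,"jaw":1},{"x":0,"y":-0.18,"z":-0.144,"turn":-0.14,"jaw":1},{"x":0,"y":-0.226,"z":-0.181,"turn":-0.18,"jaw":1},{"x":0,"y":-0.272,"z":-0.218,"turn":-0.21,"jaw":1},{"x":0,"y":-0.318,"z":-0.254,"turn":-0.24,"jaw":1},{"x":0,"y":-0.355,"z":-0.284,"turn":-0.27,"jaw":1}])

```text
time: 2.8
ee_pos: [489.1, 285.4, 255.1]
tcp_rot: [[0.0, 0.501, -0.865], [0.0, -0.865, -0.501], [-1.0, 0.0, -0.0]]
ft_force: [0.3, -0.4, 0.2]
gripper_width: 0.998
```

```bash
python3 -c "
from h import *
plan(498,305.5,139,-60)"
```

```text
t 2.8 p [489.1 285.4 255.1] shift [0.1161, -0.0129, -0.0178] yaw -59.93 turn 0.0012 q [0.32, 0.39, 1.33, 0.0, 1.42, 1.37]
```

>>> step_arm(steps=[{"x":0,"y":-0.008,"z":-0.01,"jaw":1},{"x":0.0,"y":-0.013,"z":-0.018,"jaw":1},{"x":0.01,"y":-0.013,"z":-0.018,"jaw":1},{"x":0.03,"y":-0.013,"z":-0.018,"jaw":1},{"x":0.055,"y":-0.013,"z":-0.018,"jaw":1},{"x":0.08,"y":-0.013,"z":-0.018,"jaw":1},{"x":0.1,"y":-0.013,"z":-0.018,"jaw":1},{"x":0.116,"y":-0.013,"z":-0.018,"jaw":1}])

```text
schema error: expected keys x, y, z, turn, jaw
```

>>> step_arm(steps=[{"jaw":1},{"jaw":0.55},{"jaw":0.5},{"jaw":0.45},{"jaw":0.4},{"jaw":0.35},{"jaw":0.3},{"jaw":0.2}], newtons=30)

```text
schema error: expected keys x, y, z, turn, jaw
```

```bash
python3 -c "
from h import *
cv2.imwrite('pics/a.png',cv2.resize(np.hstack([env.camera('top')[150:270,170:330],env.camera('scene')[170:290,170:330]])[:,:,::-1],None,fx=2.5,fy=2.5,interpolation=cv2.INTER_CUBIC))
plan(498,305.5,260,-60)"
```

```text
t 2.9 p [489.2 286.4 254.1] shift [-0.0059, -0.0121, -0.0172] yaw -59.82 turn 0.0032 q [0.32, 0.39, 1.33, 0.0, 1.42, 1.37]
```

View pics/a.png

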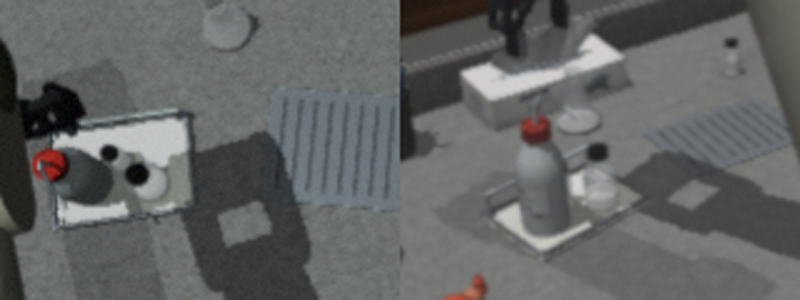

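```bash
python3 -c "
from h import *
for c,o in(('top',(170,150)),('scene',(170,170))):
  for z in(260,330):print(c,z,(proj(c,[489,286,z])-o)*2.5+([0,0] if c=='top' else [400,0]))"
```

```text
top 260 [ 30.9 150. ]
top 330 [  4.5 135.6]
scene 260 [541.5  46.3]
scene 330 [535.7  -8.2]
```

```bash
python3 -c "
from h import *
t=env.camera('top')[:,:,::-1].copy();s=env.camera('scene')[:,:,::-1].copy()
R=np.array(env.read_state()['tcp_rot']);p=np.array(env.read_state()['ee_pos'])
for c,im in(('top',t),('scene',s)):
  for q in([0,0,0],[-13,57,0],[-13,-57,0],[-73,0,0],[-73,42,0],[-73,-42,0]):
    u=proj(c,p+R@np.array(q,float));im[int(round(u[1])),int(round(u[0]))]=(0,255,0)
cv2.imwrite('pics/b.png',cv2.resize(np.hstack([t[120:270,100:230],s[90:240,170:300]]),None,fx=3,fy=3,interpolation=cv2.INTER_NEAREST))"
```

```text
(no output)
```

View pics/b.png

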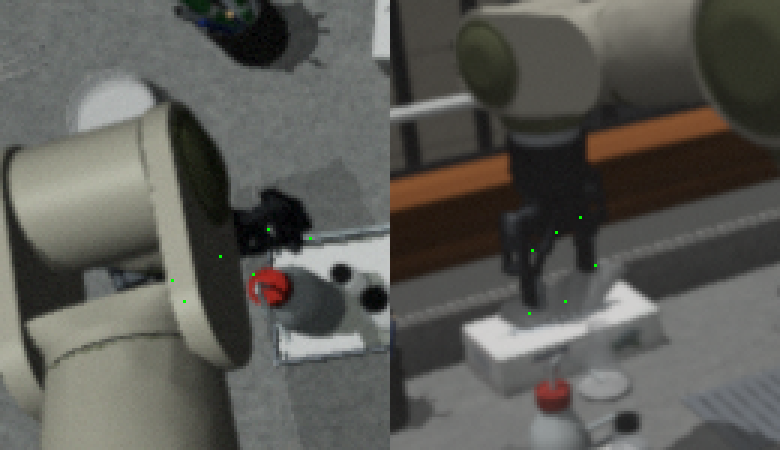

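>>> step_arm(steps=[{"x":0,"y":-0.008,"z":-0.01,"turn":0,"jaw":1},{"x":0.0,"y":-0.012,"z":-0.017,"turn":0,"jaw":1},{"x":0.01,"y":-0.012,"z":-0.017,"turn":0,"jaw":1},{"x":0.03,"y":-0.012,"z":-0.017,"turn":0,"jaw":1},{"x":0.055,"y":-0.012,"z":-0.017,"turn":0,"jaw":1},{"x":0.08,"y":-0.012,"z":-0.017,"turn":0,"jaw":1},{"x":0.1,"y":-0.012,"z":-0.017,"turn":0,"jaw":1},{"x":0.115,"y":-0.012,"z":-0.017,"turn":0,"jaw":1}])

```text
time: 4.0
ee_pos: [497.0, 301.7, 139.0]
tcp_rot: [[-0.001, 0.499, -0.867], [-0.0, -0.867, -0.499], [-1.0, -0.0, 0.001]]
ft_force: [1.1, -0.6, 0.0]
gripper_width: 0.998
```

>>> step_arm(steps=[{"x":0,"y":0,"z":0,"turn":0,"jaw":0.7},{"x":0,"y":0,"z":0,"turn":0,"jaw":0.55},{"x":0,"y":0,"z":0,"turn":0,"jaw":0.5},{"x":0,"y":0,"z":0,"turn":0,"jaw":0.45},{"x":0,"y":0,"z":0,"turn":0,"jaw":0.4},{"x":0,"y":0,"z":0,"turn":0,"jaw":0.3},{"x":0,"y":0,"z":0,"turn":0,"jaw":0.2},{"x":0,"y":0,"z":0,"turn":0,"jaw":0.2}], newtons=30)

```text
time: 5.0
ee_pos: [497.6, 302.3, 140.8]
tcp_rot: [[0.001, 0.499, -0.866], [0.0, -0.866, -0.499], [-1.0, 0.0, -0.001]]
ft_force: [-1.3, 0.7, 5.5]
gripper_width: 0.421
```

```bash
python3 -c "
from h import *
cv2.imwrite('pics/c.png',cv2.resize(np.hstack([env.camera('top')[150:270,150:290],env.camera('scene')[150:270,170:310]])[:,:,::-1],None,fx=2.8,fy=2.8,interpolation=cv2.INTER_CUBIC))
plan(498,305.5,260,-60)"
```

```text
t 5.1 p [497.7 302.3 140.8] shift [-0.1192, -0.0026, -0.002] yaw -60.05 turn -0.0008 q [0.34, 0.52, 1.44, 0.0, 1.18, 1.39]
```

View pics/c.png

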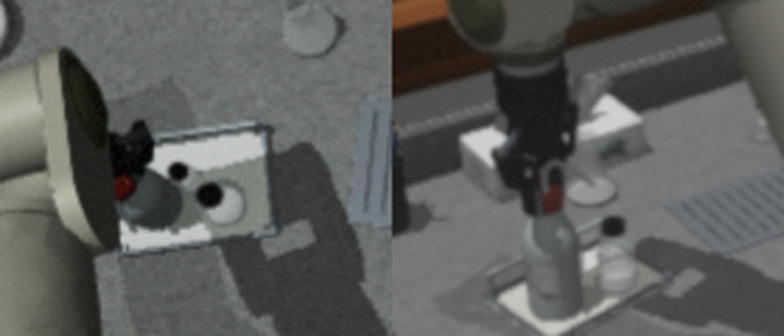

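>>> step_arm(steps=[{"x":-0.005,"y":0,"z":0,"turn":0,"jaw":0.2},{"x":-0.015,"y":0,"z":0,"turn":0,"jaw":0.2},{"x":-0.03,"y":0,"z":0,"turn":0,"jaw":0.2},{"x":-0.05,"y":0,"z":0,"turn":0,"jaw":0.2},{"x":-0.075,"y":0,"z":0,"turn":0,"jaw":0.2},{"x":-0.1,"y":0,"z":0,"turn":0,"jaw":0.2},{"x":-0.115,"y":0,"z":0,"turn":0,"jaw":0.2},{"x":-0.122,"y":0,"z":0,"turn":0,"jaw":0.2}])

```text
time: 6.1
ee_pos: [497.5, 302.1, 263.1]
tcp_rot: [[0.001, 0.499, -0.866], [0.0, -0.866, -0.499], [-1.0, 0.0, -0.001]]
ft_force: [-1.0, 0.6, -2.5]
gripper_width: 0.417
```

>>> step_arm(steps=[{"x":0,"y":0.01,"z":0.003,"turn":0,"jaw":0.2},{"x":0,"y":0.035,"z":0.01,"turn":0,"jaw":0.2},{"x":0,"y":0.07,"z":0.021,"turn":0,"jaw":0.2},{"x":0,"y":0.115,"z":0.034,"turn":0,"jaw":0.2},{"x":0,"y":0.16,"z":0.048,"turn":0,"jaw":0.2},{"x":0,"y":0.205,"z":0.061,"turn":0,"jaw":0.2},{"x":0,"y":0.24,"z":0.072,"turn":0,"jaw":0.2},{"x":0,"y":0.255,"z":0.076,"turn":0,"jaw":0.2}])

```text
time: 7.1
ee_pos: [558.8, 41.1, 261.3]
tcp_rot: [[-0.002, 0.497, -0.868], [0.0, -0.868, -0.497], [-1.0, -0.001, 0.002]]
ft_force: [-0.0, -0.0, -1.4]
gripper_width: 0.42
```

```bash
python3 -c "
from h import *
s=env.read_state();print(s['gripper_width'],s['ft_force'])
plan(560,43,135.8,-60)"
```

```text
0.41961199576220143 [-0.  -0.  -1.4]
t 7.1 p [558.8  41.1 261.3] shift [0.1255, -0.001, -0.0022] yaw -60.18 turn -0.0031 q [-0.14, 0.37, 1.34, -0.0, 1.43, 0.91]
```

>>> step_arm(steps=[{"x":0.01,"y":0,"z":0,"turn":0,"jaw":0.2},{"x":0.03,"y":0,"z":0,"turn":0,"jaw":0.2},{"x":0.055,"y":0,"z":0,"turn":0,"jaw":0.2},{"x":0.08,"y":0,"z":0,"turn":0,"jaw":0.2},{"x":0.1,"y":0,"z":0,"turn":0,"jaw":0.2},{"x":0.112,"y":0,"z":0,"turn":0,"jaw":0.2},{"x":0.12,"y":0,"z":0,"turn":0,"jaw":0.2},{"x":0.124,"y":0,"z":0,"turn":0,"jaw":0.2}])

```text
time: 8.1
ee_pos: [558.9, 43.5, 138.2]
tcp_rot: [[0.0, 0.5, -0.866], [-0.0, -0.866, -0.5], [-1.0, 0.0, -0.0]]
ft_force: [-0.0, -0.1, -2.1]
gripper_width: 0.417
```

>>> step_arm(steps=[{"x":0.0,"y":0,"z":0,"turn":0,"jaw":0.2},{"x":0.001,"y":0,"z":0,"turn":0,"jaw":0.2},{"x":0.001,"y":0,"z":0,"turn":0,"jaw":0.2},{"x":0.0015,"y":0,"z":0,"turn":0,"jaw":0.2},{"x":0.0015,"y":0,"z":0,"turn":0,"jaw":0.2},{"x":0.002,"y":0,"z":0,"turn":0,"jaw":0.2},{"x":0.002,"y":0,"z":0,"turn":0,"jaw":0.2},{"x":0.002,"y":0,"z":0,"turn":0,"jaw":0.2}])

```text
time: 9.1
ee_pos: [558.9, 43.2, 136.3]
tcp_rot: [[-0.0, 0.499, -0.866], [0.0, -0.866, -0.499], [-1.0, -0.0, 0.0]]
ft_force: [0.1, -0.3, -2.1]
gripper_width: 0.421
```

>>> step_arm(steps=[{"x":0.0005,"y":0,"z":0,"turn":0,"jaw":0.2},{"x":0.001,"y":0,"z":0,"turn":0,"jaw":0.2},{"x":0.0015,"y":0,"z":0,"turn":0,"jaw":0.2},{"x":0.002,"y":0,"z":0,"turn":0,"jaw":0.2},{"x":0.002,"y":0,"z":0,"turn":0,"jaw":0.2},{"x":0.0025,"y":0,"z":0,"turn":0,"jaw":0.2},{"x":0.003,"y":0,"z":0,"turn":0,"jaw":0.2},{"x":0.003,"y":0,"z":0,"turn":0,"jaw":0.2}])

```text
time: 10.1
ee_pos: [560.0, 43.6, 135.8]
tcp_rot: [[0.004, 0.499, -0.866], [0.0, -0.866, -0.499], [-1.0, 0.002, -0.004]]
ft_force: [-2.5, 2.6, 16.3]
gripper_width: 0.418
```

>>> step_arm(steps=[{"x":-0.001,"y":0,"z":0,"turn":0,"jaw":0.2},{"x":-0.002,"y":0,"z":0,"turn":0,"jaw":0.2},{"x":-0.002,"y":0,"z":0,"turn":0,"jaw":0.42},{"x":-0.002,"y":0,"z":0,"turn":0,"jaw":0.46},{"x":-0.002,"y":0,"z":0,"turn":0,"jaw":0.52},{"x":-0.002,"y":0,"z":0,"turn":0,"jaw":0.65},{"x":-0.002,"y":0,"z":0,"turn":0,"jaw":0.8},{"x":-0.002,"y":0,"z":0,"turn":0,"jaw":1}])

```text
time: 11.1
ee_pos: [558.9, 43.2, 135.3]
tcp_rot: [[-0.0, 0.499, -0.866], [-0.0, -0.866, -0.499], [-1.0, -0.0, 0.0]]
ft_force: [-0.4, -0.0, 0.9]
gripper_width: 0.983
```

>>> step_arm(steps=[{"x":-0.002,"y":0,"z":0,"turn":0,"jaw":1},{"x":-0.005,"y":0,"z":0,"turn":0,"jaw":1},{"x":-0.015,"y":0,"z":0,"turn":0,"jaw":1},{"x":-0.035,"y":0,"z":0,"turn":0,"jaw":1},{"x":-0.06,"y":0,"z":0,"turn":0,"jaw":1},{"x":-0.09,"y":0,"z":0,"turn":0,"jaw":1},{"x":-0.11,"y":0,"z":0,"turn":0,"jaw":1},{"x":-0.12,"y":0,"z":0,"turn":0,"jaw":1}])

```text
time: 12.1
ee_pos: [559.1, 43.2, 256.9]
tcp_rot: [[0.002, 0.499, -0.866], [-0.0, -0.866, -0.499], [-1.0, 0.001, -0.002]]
ft_force: [-0.2, 0.7, -0.6]
gripper_width: 1.0
```

```bash
python3 -c "
from h import *
plan(495,223.7,255,-60)
uv=proj('top',[555,43,148]);b=[int(uv[0])-20,int(uv[1])-20,int(uv[0])+20,int(uv[1])+20]
t=env.camera('top');u,a=blob(t,'red',b);print(u,a,ray('top',u,148))"
```

```text
t 12.1 p [559.1  43.2 256.9] shift [0.0017, -0.1884, -0.0346] yaw -60.04 turn -0.0007 q [-0.13, 0.37, 1.34, 0.0, 1.42, 0.92]h.py:18: RuntimeWarning: invalid value encountered in divide
  return np.array([(w*xs).sum(),(w*ys).sum()])/w.sum(), w.sum()
Traceback (most recent call last):
  File "h.py", line 11, in ray
    r=least_squares(lambda q:proj(c,[q[0],q[1],z])-uv,[500,0]).x
      ~~~~~~~~~~~~~^^^^^^^^^^^^^^^^^^^^^^^^^^^^^^^^^^^^^^^^^^^
ValueError: Residuals are not finite in the initial point.
```

>>> step_arm(steps=[{"x":0,"y":-0.015,"z":-0.003,"turn":0,"jaw":1},{"x":0,"y":-0.045,"z":-0.008,"turn":0,"jaw":1},{"x":0,"y":-0.08,"z":-0.015,"turn":0,"jaw":1},{"x":0,"y":-0.115,"z":-0.021,"turn":0,"jaw":1},{"x":0.005,"y":-0.15,"z":-0.028,"turn":0,"jaw":1},{"x":0.015,"y":-0.175,"z":-0.032,"turn":0,"jaw":1},{"x":0.025,"y":-0.187,"z":-0.034,"turn":0,"jaw":1},{"x":0.04,"y":-0.188,"z":-0.035,"turn":0,"jaw":1}])

```text
time: 13.15
ee_pos: [495.0, 224.1, 214.4]
tcp_rot: [[-0.0, 0.5, -0.866], [-0.0, -0.866, -0.5], [-1.0, 0.0, 0.0]]
ft_force: [-0.8, 0.1, -1.2]
gripper_width: 1.001
```

```bash
python3 -c "
from h import *
plan(495,223.7,78,-60)
t=env.camera('top');s=env.camera('scene')
uv=proj('top',[555,43,148]).astype(int);u,a=blob(t,'red',[uv[0]-20,uv[1]-20,uv[0]+20,uv[1]+20]);print(u,a,ray('top',u,148))
u,a=blob(t,'blk',(209,206,219,216));print('vial',u,a,ray('top',u,66.5))
u,a=blob(t,'blk',(219,213,231,226));print('reag',u,a,ray('top',u,89.5))
cv2.imwrite('pics/d.png',cv2.resize(np.hstack([t[150:270,170:330],s[150:270,190:350]])[:,:,::-1],None,fx=2.5,fy=2.5,interpolation=cv2.INTER_CUBIC))"
```

```text
t 13.15 p [495.  224.1 214.4] shift [0.1364, 0.0003, 0.0002] yaw -59.99 turn 0.0002 q [0.21, 0.37, 1.47, -0.0, 1.31, 1.26]
[282.5 196.1] 102.18333333333334 [557.5  47. ]
vial [211.8 210.4] 63.075 [526.5 269.4]
reag [224.5 219.1] 56.3 [496.6 222.9]
```

View pics/d.png

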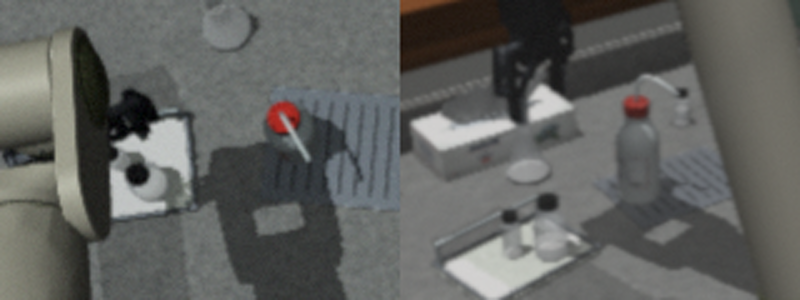

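>>> step_arm(steps=[{"x":0.015,"y":0.003,"z":0,"turn":0,"jaw":1},{"x":0.035,"y":0.003,"z":0,"turn":0,"jaw":1},{"x":0.06,"y":0.003,"z":0,"turn":0,"jaw":1},{"x":0.085,"y":0.003,"z":0,"turn":0,"jaw":1},{"x":0.11,"y":0.003,"z":0,"turn":0,"jaw":1},{"x":0.125,"y":0.003,"z":0,"turn":0,"jaw":1},{"x":0.132,"y":0.003,"z":0,"turn":0,"jaw":1},{"x":0.136,"y":0.003,"z":0,"turn":0,"jaw":1}])

```text
time: 14.25
ee_pos: [497.2, 220.9, 79.4]
tcp_rot: [[0.001, 0.499, -0.867], [0.0, -0.867, -0.499], [-1.0, 0.0, -0.001]]
ft_force: [0.4, 0.1, -0.7]
gripper_width: 1.0
```

>>> step_arm(steps=[{"x":0,"y":0,"z":0,"turn":0,"jaw":0.7},{"x":0,"y":0,"z":0,"turn":0,"jaw":0.5},{"x":0,"y":0,"z":0,"turn":0,"jaw":0.4},{"x":0,"y":0,"z":0,"turn":0,"jaw":0.35},{"x":0,"y":0,"z":0,"turn":0,"jaw":0.3},{"x":0,"y":0,"z":0,"turn":0,"jaw":0.25},{"x":0,"y":0,"z":0,"turn":0,"jaw":0.15},{"x":0,"y":0,"z":0,"turn":0,"jaw":0.15}], newtons=25)

```text
time: 15.25
ee_pos: [497.0, 221.1, 79.6]
tcp_rot: [[0.0, 0.499, -0.866], [0.0, -0.866, -0.499], [-1.0, 0.0, -0.001]]
ft_force: [-0.3, 1.8, 5.7]
gripper_width: 0.294
```

>>> step_arm(steps=[{"x":-0.005,"y":0,"z":0,"turn":0,"jaw":0.15},{"x":-0.02,"y":0,"z":0,"turn":0,"jaw":0.15},{"x":-0.045,"y":0,"z":0,"turn":0,"jaw":0.15},{"x":-0.08,"y":0,"z":0,"turn":0,"jaw":0.15},{"x":-0.12,"y":0,"z":0,"turn":0,"jaw":0.15},{"x":-0.16,"y":0,"z":0,"turn":0,"jaw":0.15},{"x":-0.2,"y":0.0,"z":0,"turn":0,"jaw":0.15},{"x":-0.225,"y":0.0,"z":0,"turn":0,"jaw":0.15}])

```text
time: 16.25
ee_pos: [496.8, 220.9, 307.3]
tcp_rot: [[0.003, 0.499, -0.866], [0.0, -0.866, -0.499], [-1.0, 0.001, -0.003]]
ft_force: [0.3, -0.0, -1.8]
gripper_width: 0.296
```

```bash
python3 -c "
from h import *
plan(550,-75,305,-60);s=env.read_state();print(s['gripper_width'],s['ft_force'])"
```

```text
t 16.25 p [496.8 220.9 307.3] shift [0.0023, 0.2829, 0.1017] yaw -60.05 turn -0.0009 q [0.2, 0.31, 1.3, -0.0, 1.52, 1.25]
0.2955627820415734 [ 0.3 -0.  -1.8]
```

>>> step_arm(steps=[{"x":0,"y":0.015,"z":0.005,"turn":0,"jaw":0.15},{"x":0,"y":0.05,"z":0.018,"turn":0,"jaw":0.15},{"x":0,"y":0.095,"z":0.034,"turn":0,"jaw":0.15},{"x":0,"y":0.145,"z":0.052,"turn":0,"jaw":0.15},{"x":0,"y":0.195,"z":0.07,"turn":0,"jaw":0.15},{"x":0,"y":0.24,"z":0.086,"turn":0,"jaw":0.15},{"x":0,"y":0.27,"z":0.097,"turn":0,"jaw":0.15},{"x":0,"y":0.283,"z":0.102,"turn":0,"jaw":0.15}])

```text
time: 17.25
ee_pos: [549.2, -77.3, 302.9]
tcp_rot: [[-0.002, 0.497, -0.868], [0.001, -0.868, -0.497], [-1.0, -0.002, 0.002]]
ft_force: [-0.9, 1.0, -1.4]
gripper_width: 0.294
```

>>> step_arm(steps=[{"x":0.005,"y":0,"z":0,"turn":0,"jaw":0.15},{"x":0.03,"y":0,"z":0,"turn":0,"jaw":0.15},{"x":0.07,"y":0,"z":0,"turn":0,"jaw":0.15},{"x":0.115,"y":0,"z":0,"turn":0,"jaw":0.15},{"x":0.16,"y":0,"z":0,"turn":0,"jaw":0.15},{"x":0.195,"y":0,"z":0,"turn":0,"jaw":0.15},{"x":0.215,"y":0,"z":0,"turn":0,"jaw":0.15},{"x":0.223,"y":0,"z":0,"turn":0,"jaw":0.15}])

```text
time: 18.25
ee_pos: [549.0, -73.7, 80.1]
tcp_rot: [[-0.002, 0.501, -0.866], [0.001, -0.866, -0.501], [-1.0, -0.002, 0.001]]
ft_force: [-0.4, -0.2, -1.0]
gripper_width: 0.29
```

>>> step_arm(steps=[{"x":0.001,"y":0,"z":0,"turn":0,"jaw":0.15},{"x":0.002,"y":0,"z":0,"turn":0,"jaw":0.15},{"x":0.003,"y":0,"z":0,"turn":0,"jaw":0.15},{"x":0.004,"y":0,"z":0,"turn":0,"jaw":0.15},{"x":0.004,"y":0,"z":0,"turn":0,"jaw":0.15},{"x":0.004,"y":0,"z":0,"turn":0,"jaw":0.15},{"x":0.004,"y":0,"z":0,"turn":0,"jaw":0.15},{"x":0.004,"y":0,"z":0,"turn":0,"jaw":0.15}])

```text
time: 19.25
ee_pos: [549.8, -75.1, 77.3]
tcp_rot: [[0.0, 0.499, -0.866], [-0.0, -0.866, -0.499], [-1.0, 0.0, -0.0]]
ft_force: [0.5, 0.2, -2.0]
gripper_width: 0.295
```

>>> step_arm(steps=[{"x":0.0005,"y":0,"z":0,"turn":0,"jaw":0.15},{"x":0.001,"y":0,"z":0,"turn":0,"jaw":0.15},{"x":0.0015,"y":0,"z":0,"turn":0,"jaw":0.15},{"x":0.002,"y":0,"z":0,"turn":0,"jaw":0.15},{"x":0.0025,"y":0,"z":0,"turn":0,"jaw":0.15},{"x":0.003,"y":0,"z":0,"turn":0,"jaw":0.15},{"x":0.003,"y":0,"z":0,"turn":0,"jaw":0.15},{"x":0.003,"y":0,"z":0,"turn":0,"jaw":0.15}])

```text
time: 20.25
ee_pos: [549.9, -75.1, 74.5]
tcp_rot: [[0.0, 0.499, -0.866], [-0.0, -0.866, -0.499], [-1.0, 0.0, -0.0]]
ft_force: [0.3, 0.5, 2.4]
gripper_width: 0.291
```

Contact; release and rise.

>>> step_arm(steps=[{"x":0,"y":0,"z":0,"turn":0,"jaw":0.29},{"x":0,"y":0,"z":0,"turn":0,"jaw":0.33},{"x":0,"y":0,"z":0,"turn":0,"jaw":0.4},{"x":0,"y":0,"z":0,"turn":0,"jaw":0.55},{"x":0,"y":0,"z":0,"turn":0,"jaw":0.8},{"x":0,"y":0,"z":0,"turn":0,"jaw":1},{"x":-0.005,"y":0,"z":0,"turn":0,"jaw":1},{"x":-0.025,"y":0,"z":0,"turn":0,"jaw":1}])

```text
time: 21.25
ee_pos: [549.3, -75.0, 99.1]
tcp_rot: [[-0.002, 0.499, -0.866], [0.001, -0.866, -0.499], [-1.0, -0.001, 0.001]]
ft_force: [-0.4, 0.8, -0.7]
gripper_width: 1.003
```

>>> step_arm(steps=[{"x":-0.03,"y":0,"z":0,"turn":0,"jaw":1},{"x":-0.075,"y":0,"z":0,"turn":0,"jaw":1},{"x":-0.125,"y":0,"z":0,"turn":0,"jaw":1},{"x":-0.165,"y":0,"z":0,"turn":0,"jaw":1},{"x":-0.165,"y":0,"z":0,"turn":0,"jaw":1},{"x":-0.165,"y":-0.01,"z":-0.003,"turn":0,"jaw":1},{"x":-0.165,"y":-0.04,"z":-0.012,"turn":0,"jaw":1},{"x":-0.165,"y":-0.09,"z":-0.028,"turn":0,"jaw":1}])

```text
time: 22.25
ee_pos: [528.3, 17.6, 262.8]
tcp_rot: [[-0.003, 0.498, -0.867], [0.001, -0.867, -0.498], [-1.0, -0.002, 0.002]]
ft_force: [0.5, 1.5, -0.1]
gripper_width: 1.004
```

```bash
python3 -c "
from h import *
plan(526,262,150,-80)
t=env.camera('top');s=env.camera('scene')
uv=proj('top',[550,-75,84.5]).astype(int);u,a=blob(t,'blk',[uv[0]-9,uv[1]-9,uv[0]+9,uv[1]+9]);print('reag',u,a,ray('top',u,84.5))
u,a=blob(t,'blk',(207,205,219,217));print('vial',u,a,ray('top',u,66.5))
cv2.imwrite('pics/e.png',cv2.resize(np.hstack([t[150:270,170:330],s[150:270,190:350]])[:,:,::-1],None,fx=2.5,fy=2.5,interpolation=cv2.INTER_CUBIC))"
```

```text
t 22.25 p [528.3  17.6 262.8] shift [0.1129, -0.2129, -0.1199] yaw -60.16 turn 0.3463 q [-0.19, 0.3, 1.43, 0.0, 1.41, 0.86]
reag [326.9 202.6] 90.35 [555.1 -80. ]
vial [213.5 210.8] 26.025 [525.3 264.4]
```

View pics/e.png

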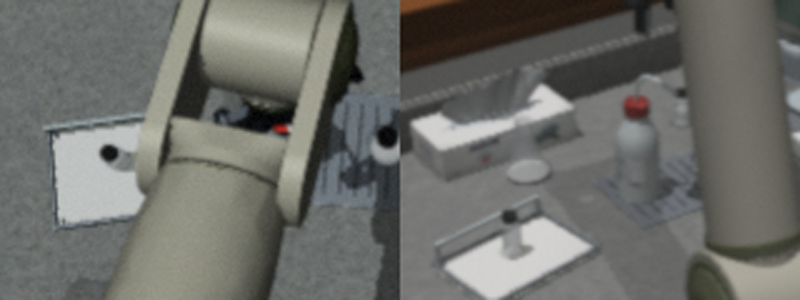

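>>> step_arm(steps=[{"x":0,"y":-0.02,"z":-0.011,"turn":0,"jaw":1},{"x":0,"y":-0.055,"z":-0.031,"turn":0,"jaw":1},{"x":0,"y":-0.095,"z":-0.053,"turn":0,"jaw":1},{"x":0,"y":-0.135,"z":-0.076,"turn":0,"jaw":1},{"x":0.01,"y":-0.175,"z":-0.098,"turn":0,"jaw":1},{"x":0.03,"y":-0.2,"z":-0.113,"turn":0,"jaw":1},{"x":0.06,"y":-0.211,"z":-0.119,"turn":0,"jaw":1},{"x":0.09,"y":-0.213,"z":-0.12,"turn":0,"jaw":1}])

```text
time: 23.35
ee_pos: [525.8, 262.1, 172.1]
tcp_rot: [[-0.002, 0.5, -0.866], [-0.001, -0.866, -0.5], [-1.0, -0.001, 0.002]]
ft_force: [0.0, -0.5, 0.1]
gripper_width: 1.002
```

```bash
python3 -c "
from h import *
plan(526,262,44,-60)"
```

```text
t 23.35 p [525.8 262.1 172.1] shift [0.1281, 0.0003, -0.0004] yaw -59.97 turn 0.0005 q [0.26, 0.5, 1.38, 0.0, 1.26, 1.31]
```

>>> step_arm(steps=[{"x":0.015,"y":0,"z":0,"turn":0,"jaw":1},{"x":0.04,"y":0,"z":0,"turn":0,"jaw":1},{"x":0.065,"y":0,"z":0,"turn":0,"jaw":1},{"x":0.09,"y":0,"z":0,"turn":0,"jaw":1},{"x":0.11,"y":0,"z":0,"turn":0,"jaw":1},{"x":0.12,"y":0,"z":0,"turn":0,"jaw":1},{"x":0.126,"y":0,"z":0,"turn":0,"jaw":1},{"x":0.128,"y":0,"z":0,"turn":0,"jaw":1}])

```text
time: 24.35
ee_pos: [526.9, 261.3, 46.5]
tcp_rot: [[0.001, 0.499, -0.866], [0.0, -0.866, -0.499], [-1.0, 0.0, -0.001]]
ft_force: [-0.0, 0.4, 0.4]
gripper_width: 1.001
```

>>> step_arm(steps=[{"x":0,"y":0,"z":0,"turn":0,"jaw":0.7},{"x":0,"y":0,"z":0,"turn":0,"jaw":0.5},{"x":0,"y":0,"z":0,"turn":0,"jaw":0.42},{"x":0,"y":0,"z":0,"turn":0,"jaw":0.36},{"x":0,"y":0,"z":0,"turn":0,"jaw":0.3},{"x":0,"y":0,"z":0,"turn":0,"jaw":0.25},{"x":0,"y":0,"z":0,"turn":0,"jaw":0.15},{"x":0,"y":0,"z":0,"turn":0,"jaw":0.15}], newtons=20)

```text
time: 25.35
ee_pos: [526.7, 261.3, 46.4]
tcp_rot: [[0.0, 0.499, -0.866], [0.0, -0.866, -0.499], [-1.0, -0.0, -0.0]]
ft_force: [-0.4, 1.6, 1.7]
gripper_width: 0.303
```

>>> step_arm(steps=[{"x":-0.003,"y":0,"z":0,"turn":0,"jaw":0.15},{"x":-0.015,"y":0,"z":0,"turn":0,"jaw":0.15},{"x":-0.04,"y":0,"z":0,"turn":0,"jaw":0.15},{"x":-0.08,"y":0,"z":0,"turn":0,"jaw":0.15},{"x":-0.125,"y":0,"z":0,"turn":0,"jaw":0.15},{"x":-0.17,"y":0,"z":0,"turn":0,"jaw":0.15},{"x":-0.21,"y":0,"z":0,"turn":0,"jaw":0.15},{"x":-0.23,"y":0,"z":0,"turn":0,"jaw":0.15}])

```text
time: 26.35
ee_pos: [526.9, 261.3, 279.7]
tcp_rot: [[0.004, 0.499, -0.866], [0.001, -0.866, -0.499], [-1.0, 0.001, -0.004]]
ft_force: [0.2, 0.6, -0.3]
gripper_width: 0.303
```

```bash
python3 -c "
from h import *
plan(556,-293,274,-80)
s=env.read_state();print(s['gripper_width'],s['ft_force'])"
```

```text
t 26.35 p [526.9 261.3 279.7] shift [0.0052, 0.4948, 0.2516] yaw -60.05 turn 0.3482 q [0.26, 0.43, 1.21, -0.0, 1.5, 1.31]
0.3025681025408832 [ 0.2  0.6 -0.3]
```

>>> step_arm(steps=[{"x":0,"y":0.01,"z":0.005,"turn":0,"jaw":0.15},{"x":0,"y":0.035,"z":0.018,"turn":0,"jaw":0.15},{"x":0,"y":0.065,"z":0.033,"turn":0,"jaw":0.15},{"x":0,"y":0.1,"z":0.051,"turn":0,"jaw":0.15},{"x":0,"y":0.14,"z":0.071,"turn":0,"jaw":0.15},{"x":0,"y":0.18,"z":0.092,"turn":0,"jaw":0.15},{"x":0,"y":0.22,"z":0.112,"turn":0,"jaw":0.15},{"x":0,"y":0.26,"z":0.132,"turn":0,"jaw":0.15}])

```text
time: 27.35
ee_pos: [541.4, -31.9, 275.2]
tcp_rot: [[-0.002, 0.499, -0.867], [0.0, -0.867, -0.499], [-1.0, -0.001, 0.001]]
ft_force: [0.0, 0.2, 0.7]
gripper_width: 0.303
```

>>> step_arm(steps=[{"x":0,"y":0.04,"z":0.02,"turn":0,"jaw":0.15},{"x":0,"y":0.08,"z":0.04,"turn":0,"jaw":0.15},{"x":0,"y":0.12,"z":0.061,"turn":0,"jaw":0.15},{"x":0,"y":0.16,"z":0.081,"turn":0,"jaw":0.15},{"x":0,"y":0.195,"z":0.099,"turn":0,"jaw":0.15},{"x":0,"y":0.22,"z":0.112,"turn":0,"jaw":0.15},{"x":0,"y":0.232,"z":0.118,"turn":0,"jaw":0.15},{"x":0,"y":0.235,"z":0.12,"turn":0,"jaw":0.15}])

```text
time: 28.35
ee_pos: [555.2, -293.7, 275.6]
tcp_rot: [[-0.001, 0.499, -0.867], [0.001, -0.867, -0.499], [-1.0, -0.001, 0.0]]
ft_force: [0.2, -0.8, -0.3]
gripper_width: 0.31
```

```bash
python3 -c "
from h import *
plan(556,-293,96.5,-60)
s=env.camera('scene');u=proj('scene',[556,-293,56]).astype(int);t=env.camera('top');v=proj('top',[556,-293,56]).astype(int);print(u,v)
cv2.imwrite('pics/f.png',cv2.resize(np.hstack([t[v[1]-60:v[1]+60,v[0]-75:v[0]+75],s[u[1]-70:u[1]+50,u[0]-75:u[0]+75]])[:,:,::-1],None,fx=2.6,fy=2.6,interpolation=cv2.INTER_CUBIC))"
```

```text
t 28.35 p [ 555.2 -293.7  275.6] shift [0.1791, 0.0, -0.0011] yaw -60.08 turn -0.0013 q [-0.67, 0.53, 1.07, 0.0, 1.55, 0.38]
[355 189] [395 205]
```

View pics/f.png

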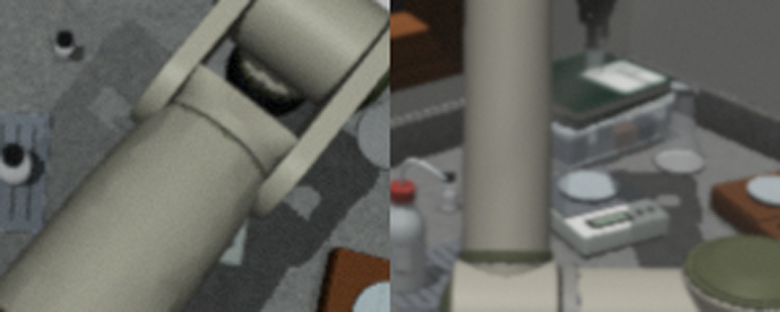

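```bash
python3 -c "
from h import *
s=env.camera('scene').astype(int);x0,y0=335,175
a=s[y0:205,x0:380];m=(a.min(2)>135)&(a[...,2]>=a[...,0]+4)
n,l,st,ce=cv2.connectedComponentsWithStats(m.astype(np.uint8))
for i in range(1,n):
  if st[i,4]>50:
    b=st[i];c=np.array([x0+b[0]+b[2]/2-.5,y0+b[1]+b[3]/2-.5]);print(b,ce[i]+[x0,y0],c,ray('scene',ce[i]+[x0,y0],56),ray('scene',c,56))
    print(tri([395.1,206.1],ce[i]+[x0,y0],[555,-290,56]))
"
```

```text
[ 11  10  20  10 165] [355.6 189.6] [355.5 189.5] [ 554.2 -289.7] [ 555.1 -289.7]
(array([ 555.5, -290.6,   55.2]), array([ 0.,  0., -0., -0.]))
```

>>> step_arm(steps=[{"x":0.01,"y":-0.002,"z":-0.0015,"turn":0,"jaw":0.15},{"x":0.03,"y":-0.002,"z":-0.0015,"turn":0,"jaw":0.15},{"x":0.065,"y":-0.002,"z":-0.0015,"turn":0,"jaw":0.15},{"x":0.1,"y":-0.002,"z":-0.0015,"turn":0,"jaw":0.15},{"x":0.135,"y":-0.002,"z":-0.0015,"turn":0,"jaw":0.15},{"x":0.16,"y":-0.002,"z":-0.0015,"turn":0,"jaw":0.15},{"x":0.17,"y":-0.002,"z":-0.0015,"turn":0,"jaw":0.15},{"x":0.176,"y":-0.002,"z":-0.0015,"turn":0,"jaw":0.15}])

```text
time: 29.5
ee_pos: [556.0, -290.7, 100.3]
tcp_rot: [[0.0, 0.5, -0.866], [-0.0, -0.866, -0.5], [-1.0, 0.0, -0.0]]
ft_force: [0.7, -0.2, 0.1]
gripper_width: 0.309
```

>>> step_arm(steps=[{"x":0.0,"y":0,"z":0,"turn":0,"jaw":0.15},{"x":0.001,"y":0,"z":0,"turn":0,"jaw":0.15},{"x":0.001,"y":0,"z":0,"turn":0,"jaw":0.15},{"x":0.002,"y":0,"z":0,"turn":0,"jaw":0.15},{"x":0.002,"y":0,"z":0,"turn":0,"jaw":0.15},{"x":0.002,"y":0,"z":0,"turn":0,"jaw":0.15},{"x":0.002,"y":0,"z":0,"turn":0,"jaw":0.15},{"x":0.002,"y":0,"z":0,"turn":0,"jaw":0.15}])

```text
time: 30.5
ee_pos: [555.8, -290.9, 98.3]
tcp_rot: [[-0.0, 0.499, -0.866], [0.0, -0.866, -0.499], [-1.0, -0.0, 0.0]]
ft_force: [-0.8, -0.3, 0.0]
gripper_width: 0.305
```

>>> step_arm(steps=[{"x":0.001,"y":0,"z":0,"turn":0,"jaw":0.15},{"x":0.0015,"y":0,"z":0,"turn":0,"jaw":0.15},{"x":0.002,"y":0,"z":0,"turn":0,"jaw":0.15},{"x":0.0025,"y":0,"z":0,"turn":0,"jaw":0.15},{"x":0.003,"y":0,"z":0,"turn":0,"jaw":0.15},{"x":0.0035,"y":0,"z":0,"turn":0,"jaw":0.15},{"x":0.0035,"y":0,"z":0,"turn":0,"jaw":0.15},{"x":0.0035,"y":0,"z":0,"turn":0,"jaw":0.15}])

```text
time: 31.5
ee_pos: [555.8, -290.9, 94.8]
tcp_rot: [[0.0, 0.499, -0.866], [0.0, -0.866, -0.499], [-1.0, -0.0, -0.0]]
ft_force: [0.6, -0.6, -1.2]
gripper_width: 0.311
```

>>> step_arm(steps=[{"x":0.0003,"y":0,"z":0,"turn":0,"jaw":0.15},{"x":0.0006,"y":0,"z":0,"turn":0,"jaw":0.15},{"x":0.0009,"y":0,"z":0,"turn":0,"jaw":0.15},{"x":0.0012,"y":0,"z":0,"turn":0,"jaw":0.15},{"x":0.0015,"y":0,"z":0,"turn":0,"jaw":0.15},{"x":0.0015,"y":0,"z":0,"turn":0,"jaw":0.15},{"x":0.0015,"y":0,"z":0,"turn":0,"jaw":0.15},{"x":0.0015,"y":0,"z":0,"turn":0,"jaw":0.15}])

```text
time: 32.5
ee_pos: [556.1, -290.9, 94.2]
tcp_rot: [[0.001, 0.499, -0.866], [-0.0, -0.866, -0.499], [-1.0, 0.001, -0.001]]
ft_force: [-0.9, 2.4, 7.3]
gripper_width: 0.308
```

>>> step_arm(steps=[{"x":-0.0008,"y":0,"z":0,"turn":0,"jaw":0.3},{"x":-0.0008,"y":0,"z":0,"turn":0,"jaw":0.31},{"x":-0.0008,"y":0,"z":0,"turn":0,"jaw":0.33},{"x":-0.0008,"y":0,"z":0,"turn":0,"jaw":0.38},{"x":-0.0008,"y":0,"z":0,"turn":0,"jaw":0.5},{"x":-0.0008,"y":0,"z":0,"turn":0,"jaw":0.7},{"x":-0.0008,"y":0,"z":0,"turn":0,"jaw":0.9},{"x":-0.0008,"y":0,"z":0,"turn":0,"jaw":1}])

```text
time: 33.5
ee_pos: [555.9, -290.9, 94.1]
tcp_rot: [[0.0, 0.499, -0.866], [-0.0, -0.866, -0.499], [-1.0, 0.0, 0.0]]
ft_force: [0.7, -0.3, -0.3]
gripper_width: 0.996
```

>>> step_arm(steps=[{"x":-0.002,"y":0,"z":0,"turn":0,"jaw":1},{"x":-0.01,"y":0,"z":0,"turn":0,"jaw":1},{"x":-0.03,"y":0,"z":0,"turn":0,"jaw":1},{"x":-0.065,"y":0,"z":0,"turn":0,"jaw":1},{"x":-0.1,"y":0,"z":0,"turn":0,"jaw":1},{"x":-0.13,"y":0,"z":0,"turn":0,"jaw":1},{"x":-0.14,"y":-0.03,"z":-0.017,"turn":0,"jaw":1},{"x":-0.14,"y":-0.07,"z":-0.04,"turn":0,"jaw":1}])

```text
time: 34.5
ee_pos: [555.6, -210.1, 235.6]
tcp_rot: [[0.002, 0.498, -0.867], [-0.001, -0.867, -0.498], [-1.0, 0.002, -0.001]]
ft_force: [0.8, 0.2, -1.4]
gripper_width: 0.998
```

```bash
python3 -c "
from h import *
plan(549.5,-75.1,210,-60)
s=env.camera('scene');u=proj('scene',[556,-293,56]).astype(int);t=env.camera('top');v=proj('top',[556,-293,56]).astype(int)
uv=proj('top',[556,-291,114.5]).astype(int);w,a=blob(t,'blk',[uv[0]-9,uv[1]-9,uv[0]+9,uv[1]+9]);print('vial',w,a,ray('top',w,114.5))
cv2.imwrite('pics/g.png',cv2.resize(np.hstack([t[v[1]-60:v[1]+60,v[0]-75:v[0]+75],s[u[1]-70:u[1]+50,u[0]-75:u[0]+75]])[:,:,::-1],None,fx=2.6,fy=2.6,interpolation=cv2.INTER_CUBIC))"
```

```text
t 34.5 p [ 555.6 -210.1  235.6] shift [0.0254, -0.1202, -0.0619] yaw -60.14 turn -0.0024 q [-0.56, 0.46, 1.27, 0.0, 1.4, 0.49]
vial [400.8 199.7] 6.475 [ 562.6 -297.3]
```

View pics/g.png

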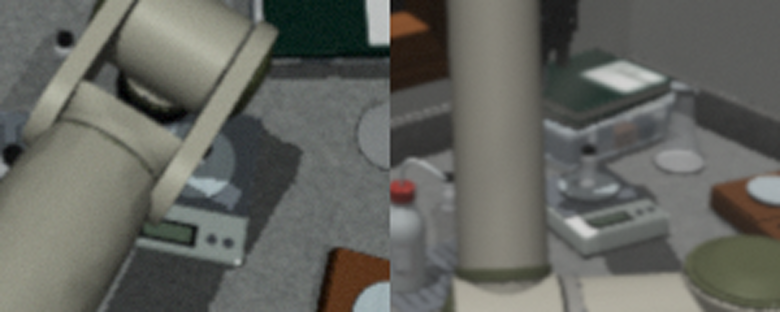

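>>> step_arm(steps=[{"x":0,"y":-0.02,"z":-0.01,"turn":0,"jaw":1},{"x":0,"y":-0.045,"z":-0.023,"turn":0,"jaw":1},{"x":0,"y":-0.07,"z":-0.036,"turn":0,"jaw":1},{"x":0.01,"y":-0.095,"z":-0.049,"turn":0,"jaw":1},{"x":0.02,"y":-0.112,"z":-0.058,"turn":0,"jaw":1},{"x":0.035,"y":-0.119,"z":-0.061,"turn":0,"jaw":1},{"x":0.055,"y":-0.12,"z":-0.062,"turn":0,"jaw":1},{"x":0.075,"y":-0.12,"z":-0.062,"turn":0,"jaw":1}])

```text
time: 35.6
ee_pos: [549.2, -75.7, 157.7]
tcp_rot: [[-0.001, 0.499, -0.867], [-0.0, -0.867, -0.499], [-1.0, -0.0, 0.0]]
ft_force: [-0.3, -0.8, 0.1]
gripper_width: 1.001
```

```bash
python3 -c "
from h import *
plan(549.8,-75.1,75,-60)"
```

```text
t 35.6 p [549.2 -75.7 157.7] shift [0.0827, -0.0002, -0.0009] yaw -60.08 turn -0.0014 q [-0.35, 0.44, 1.51, -0.0, 1.19, 0.7]
```

>>> step_arm(steps=[{"x":0.01,"y":0,"z":-0.001,"turn":0,"jaw":1},{"x":0.03,"y":0,"z":-0.001,"turn":0,"jaw":1},{"x":0.05,"y":0,"z":-0.001,"turn":0,"jaw":1},{"x":0.068,"y":0,"z":-0.001,"turn":0,"jaw":1},{"x":0.078,"y":0,"z":-0.001,"turn":0,"jaw":1},{"x":0.081,"y":0,"z":-0.001,"turn":0,"jaw":1},{"x":0.081,"y":0,"z":-0.001,"turn":0,"jaw":1},{"x":0.081,"y":0,"z":-0.001,"turn":0,"jaw":1}])

```text
time: 36.6
ee_pos: [550.5, -75.0, 78.7]
tcp_rot: [[0.001, 0.499, -0.866], [-0.0, -0.866, -0.499], [-1.0, 0.001, -0.001]]
ft_force: [-0.4, -0.7, -0.7]
gripper_width: 0.995
```

>>> step_arm(steps=[{"x":0,"y":0,"z":0,"turn":0,"jaw":0.7},{"x":0,"y":0,"z":0,"turn":0,"jaw":0.5},{"x":0,"y":0,"z":0,"turn":0,"jaw":0.4},{"x":0,"y":0,"z":0,"turn":0,"jaw":0.35},{"x":0,"y":0,"z":0,"turn":0,"jaw":0.3},{"x":0,"y":0,"z":0,"turn":0,"jaw":0.25},{"x":0,"y":0,"z":0,"turn":0,"jaw":0.15},{"x":0,"y":0,"z":0,"turn":0,"jaw":0.15}], newtons=25)

```text
time: 37.6
ee_pos: [550.2, -74.8, 78.2]
tcp_rot: [[0.0, 0.499, -0.866], [0.0, -0.866, -0.499], [-1.0, -0.0, -0.0]]
ft_force: [-0.0, 1.1, 3.3]
gripper_width: 0.297
```

>>> step_arm(steps=[{"x":-0.005,"y":0,"z":0,"turn":0,"jaw":0.15},{"x":-0.02,"y":0,"z":0,"turn":0,"jaw":0.15},{"x":-0.045,"y":0,"z":0,"turn":0,"jaw":0.15},{"x":-0.08,"y":0,"z":0,"turn":0,"jaw":0.15},{"x":-0.12,"y":0,"z":0,"turn":0,"jaw":0.15},{"x":-0.165,"y":0,"z":0,"turn":0,"jaw":0.15},{"x":-0.205,"y":0.0,"z":0,"turn":0,"jaw":0.15},{"x":-0.23,"y":0.0,"z":0,"turn":0,"jaw":0.15}])

```text
time: 38.6
ee_pos: [550.2, -75.0, 311.3]
tcp_rot: [[0.003, 0.499, -0.866], [-0.001, -0.866, -0.499], [-1.0, 0.003, -0.002]]
ft_force: [0.0, 0.4, -1.7]
gripper_width: 0.295
```

```bash
python3 -c "
from h import *
plan(497,221.1,305,-60);s=env.read_state();print(s['gripper_width'],s['ft_force'])"
```

```text
t 38.6 p [550.2 -75.  311.3] shift [0.0057, -0.2831, -0.1017] yaw -60.05 turn -0.0009 q [-0.35, 0.34, 1.26, -0.0, 1.54, 0.7]
0.2952019797856455 [ 0.   0.4 -1.7]
```

>>> step_arm(steps=[{"x":0,"y":-0.015,"z":-0.005,"turn":0,"jaw":0.15},{"x":0,"y":-0.05,"z":-0.018,"turn":0,"jaw":0.15},{"x":0,"y":-0.095,"z":-0.034,"turn":0,"jaw":0.15},{"x":0,"y":-0.145,"z":-0.052,"turn":0,"jaw":0.15},{"x":0,"y":-0.195,"z":-0.07,"turn":0,"jaw":0.15},{"x":0,"y":-0.24,"z":-0.086,"turn":0,"jaw":0.15},{"x":0,"y":-0.27,"z":-0.097,"turn":0,"jaw":0.15},{"x":0,"y":-0.283,"z":-0.102,"turn":0,"jaw":0.15}])

```text
time: 39.6
ee_pos: [496.0, 223.0, 307.1]
tcp_rot: [[-0.002, 0.501, -0.865], [-0.0, -0.865, -0.501], [-1.0, -0.001, 0.002]]
ft_force: [0.4, -0.5, -1.1]
gripper_width: 0.293
```

>>> step_arm(steps=[{"x":0.005,"y":0,"z":0,"turn":0,"jaw":0.15},{"x":0.03,"y":0,"z":0,"turn":0,"jaw":0.15},{"x":0.07,"y":0,"z":0,"turn":0,"jaw":0.15},{"x":0.115,"y":0,"z":0,"turn":0,"jaw":0.15},{"x":0.16,"y":0,"z":0,"turn":0,"jaw":0.15},{"x":0.195,"y":0,"z":0,"turn":0,"jaw":0.15},{"x":0.213,"y":0,"z":0,"turn":0,"jaw":0.15},{"x":0.22,"y":0,"z":0,"turn":0,"jaw":0.15}])

```text
time: 40.6
ee_pos: [496.9, 219.9, 86.8]
tcp_rot: [[-0.002, 0.498, -0.867], [-0.001, -0.867, -0.498], [-1.0, -0.0, 0.002]]
ft_force: [0.1, 0.5, -0.7]
gripper_width: 0.293
```

```bash
python3 -c "
from h import *
plan(497,221.1,83.2,-60)"
```

```text
t 40.6 p [496.9 219.9  86.8] shift [0.0036, -0.001, -0.0006] yaw -60.13 turn -0.0023 q [0.2, 0.51, 1.62, -0.0, 1.02, 1.25]
```

>>> step_arm(steps=[{"x":0.0005,"y":0,"z":0,"turn":0,"jaw":0.15},{"x":0.001,"y":0,"z":0,"turn":0,"jaw":0.15},{"x":0.0015,"y":0,"z":0,"turn":0,"jaw":0.15},{"x":0.002,"y":0,"z":0,"turn":0,"jaw":0.15},{"x":0.0023,"y":0,"z":0,"turn":0,"jaw":0.15},{"x":0.0026,"y":0,"z":0,"turn":0,"jaw":0.15},{"x":0.0026,"y":0,"z":0,"turn":0,"jaw":0.15},{"x":0.0026,"y":0,"z":0,"turn":0,"jaw":0.15}])

```text
time: 41.6
ee_pos: [497.3, 221.2, 85.5]
tcp_rot: [[0.0, 0.499, -0.866], [0.0, -0.866, -0.499], [-1.0, -0.0, -0.0]]
ft_force: [0.5, -0.0, -2.2]
gripper_width: 0.292
```

>>> step_arm(steps=[{"x":0.0005,"y":0,"z":0,"turn":0,"jaw":0.15},{"x":0.001,"y":0,"z":0,"turn":0,"jaw":0.15},{"x":0.0015,"y":0,"z":0,"turn":0,"jaw":0.15},{"x":0.002,"y":0,"z":0,"turn":0,"jaw":0.15},{"x":0.0023,"y":0,"z":0,"turn":0,"jaw":0.15},{"x":0.0026,"y":0,"z":0,"turn":0,"jaw":0.15},{"x":0.003,"y":0,"z":0,"turn":0,"jaw":0.15},{"x":0.003,"y":0,"z":0,"turn":0,"jaw":0.15}])

```text
time: 42.6
ee_pos: [497.6, 221.5, 83.1]
tcp_rot: [[0.001, 0.499, -0.866], [0.001, -0.866, -0.499], [-1.0, 0.0, -0.001]]
ft_force: [-1.4, 0.9, 5.3]
gripper_width: 0.291
```

>>> step_arm(steps=[{"x":-0.0005,"y":0,"z":0,"turn":0,"jaw":0.29},{"x":-0.0005,"y":0,"z":0,"turn":0,"jaw":0.33},{"x":-0.0005,"y":0,"z":0,"turn":0,"jaw":0.4},{"x":-0.0005,"y":0,"z":0,"turn":0,"jaw":0.55},{"x":-0.0005,"y":0,"z":0,"turn":0,"jaw":0.8},{"x":-0.0005,"y":0,"z":0,"turn":0,"jaw":1},{"x":-0.005,"y":0,"z":0,"turn":0,"jaw":1},{"x":-0.025,"y":0,"z":0,"turn":0,"jaw":1}])

```text
time: 43.6
ee_pos: [496.8, 221.1, 107.2]
tcp_rot: [[-0.002, 0.499, -0.866], [-0.0, -0.866, -0.499], [-1.0, -0.001, 0.002]]
ft_force: [0.1, 0.0, 0.7]
gripper_width: 1.002
```

>>> step_arm(steps=[{"x":-0.03,"y":0,"z":0,"turn":0,"jaw":1},{"x":-0.065,"y":0,"z":0,"turn":0,"jaw":1},{"x":-0.1,"y":0,"z":0,"turn":0,"jaw":1},{"x":-0.13,"y":0,"z":0,"turn":0,"jaw":1},{"x":-0.15,"y":0.01,"z":0.002,"turn":0,"jaw":1},{"x":-0.152,"y":0.035,"z":0.007,"turn":0,"jaw":1},{"x":-0.152,"y":0.06,"z":0.012,"turn":0,"jaw":1},{"x":-0.152,"y":0.075,"z":0.015,"turn":0,"jaw":1}])

```text
time: 44.6
ee_pos: [522.0, 147.8, 259.8]
tcp_rot: [[0.0, 0.499, -0.867], [0.0, -0.867, -0.499], [-1.0, 0.0, -0.0]]
ft_force: [-0.4, 0.3, -0.1]
gripper_width: 1.004
```

```bash
python3 -c "
from h import *
plan(558.9,43.2,258,-60)
t=env.camera('top');s=env.camera('scene')
u,a=blob(t,'blk',(219,213,231,226));print('reag',u,a,ray('top',u,89.5))
uv=proj('top',[556,-291,114.5]).astype(int);w,a=blob(t,'blk',[uv[0]-7,uv[1]-7,uv[0]+7,uv[1]+7]);print('vial',w,a,ray('top',w,114.5))
u,a=blob(t,'red',(262,176,303,217));print('wash',u,a,ray('top',u,148))"
```

```text
t 44.6 p [522.  147.8 259.8] shift [0.0018, 0.1091, 0.0202] yaw -60.09 turn -0.0015 q [0.06, 0.33, 1.4, 0.0, 1.41, 1.11]
reag [221.  222.2] 1.6500000000000001 [487.2 232.4]
vial [397.5 202.1] 27.374999999999996 [ 555.1 -287.6]
wash [282.7 196. ] 42.91666666666667 [557.7  46.5]
```

>>> step_arm(steps=[{"x":0,"y":0.02,"z":0.004,"turn":0,"jaw":1},{"x":0,"y":0.045,"z":0.008,"turn":0,"jaw":1},{"x":0,"y":0.07,"z":0.013,"turn":0,"jaw":1},{"x":0,"y":0.09,"z":0.017,"turn":0,"jaw":1},{"x":0,"y":0.104,"z":0.019,"turn":0,"jaw":1},{"x":0,"y":0.109,"z":0.02,"turn":0,"jaw":1},{"x":0,"y":0.109,"z":0.02,"turn":0,"jaw":1},{"x":0,"y":0.109,"z":0.02,"turn":0,"jaw":1}])

```text
time: 45.7
ee_pos: [558.7, 44.9, 259.5]
tcp_rot: [[-0.0, 0.5, -0.866], [0.0, -0.866, -0.5], [-1.0, -0.0, -0.0]]
ft_force: [0.9, 0.1, 0.5]
gripper_width: 1.0
```

```bash
python3 -c "
from h import *
plan(558.9,43.2,136,-60)"
```

```text
t 45.7 p [558.7  44.9 259.5] shift [0.1235, 0.0016, 0.0007] yaw -60.0 turn -0.0001 q [-0.13, 0.37, 1.34, 0.0, 1.43, 0.92]
```

>>> step_arm(steps=[{"x":0.01,"y":0.001,"z":0,"turn":0,"jaw":1},{"x":0.03,"y":0.001,"z":0,"turn":0,"jaw":1},{"x":0.055,"y":0.001,"z":0,"turn":0,"jaw":1},{"x":0.08,"y":0.001,"z":0,"turn":0,"jaw":1},{"x":0.105,"y":0.001,"z":0,"turn":0,"jaw":1},{"x":0.118,"y":0.001,"z":0,"turn":0,"jaw":1},{"x":0.122,"y":0.001,"z":0,"turn":0,"jaw":1},{"x":0.122,"y":0.001,"z":0,"turn":0,"jaw":1}])

```text
time: 46.7
ee_pos: [559.6, 43.5, 137.9]
tcp_rot: [[0.001, 0.499, -0.866], [-0.0, -0.866, -0.499], [-1.0, 0.0, -0.001]]
ft_force: [0.5, -0.6, -0.3]
gripper_width: 0.997
```

>>> step_arm(steps=[{"x":0,"y":0,"z":0,"turn":0,"jaw":0.7},{"x":0,"y":0,"z":0,"turn":0,"jaw":0.55},{"x":0,"y":0,"z":0,"turn":0,"jaw":0.5},{"x":0,"y":0,"z":0,"turn":0,"jaw":0.45},{"x":0,"y":0,"z":0,"turn":0,"jaw":0.4},{"x":0,"y":0,"z":0,"turn":0,"jaw":0.3},{"x":0,"y":0,"z":0,"turn":0,"jaw":0.2},{"x":0,"y":0,"z":0,"turn":0,"jaw":0.2}], newtons=30)

```text
time: 47.7
ee_pos: [559.4, 43.5, 137.7]
tcp_rot: [[0.0, 0.499, -0.866], [0.0, -0.866, -0.499], [-1.0, 0.0, -0.0]]
ft_force: [0.2, 0.9, 3.9]
gripper_width: 0.419
```

>>> step_arm(steps=[{"x":-0.005,"y":0,"z":0,"turn":0,"jaw":0.2},{"x":-0.015,"y":0,"z":0,"turn":0,"jaw":0.2},{"x":-0.03,"y":0,"z":0,"turn":0,"jaw":0.2},{"x":-0.05,"y":0,"z":0,"turn":0,"jaw":0.2},{"x":-0.075,"y":0,"z":0,"turn":0,"jaw":0.2},{"x":-0.1,"y":0,"z":0,"turn":0,"jaw":0.2},{"x":-0.12,"y":0,"z":0,"turn":0,"jaw":0.2},{"x":-0.13,"y":0,"z":0,"turn":0,"jaw":0.2}])

```text
time: 48.7
ee_pos: [559.5, 43.4, 269.3]
tcp_rot: [[0.002, 0.499, -0.866], [-0.0, -0.866, -0.499], [-1.0, 0.001, -0.002]]
ft_force: [-0.2, -0.7, -1.5]
gripper_width: 0.416
```

```bash
python3 -c "
from h import *
plan(497.5,302.5,265,-60);s=env.read_state();print(s['gripper_width'],s['ft_force'])"
```

```text
t 48.7 p [559.5  43.4 269.3] shift [0.004, -0.2554, -0.0756] yaw -60.04 turn -0.0008 q [-0.13, 0.37, 1.32, -0.0, 1.45, 0.92]
0.41571481720350706 [-0.2 -0.7 -1.5]
```

>>> step_arm(steps=[{"x":0,"y":-0.01,"z":-0.003,"turn":0,"jaw":0.2},{"x":0,"y":-0.035,"z":-0.01,"turn":0,"jaw":0.2},{"x":0,"y":-0.07,"z":-0.021,"turn":0,"jaw":0.2},{"x":0,"y":-0.115,"z":-0.034,"turn":0.01,"jaw":0.2},{"x":0,"y":-0.16,"z":-0.048,"turn":0.03,"jaw":0.2},{"x":0,"y":-0.205,"z":-0.061,"turn":0.05,"jaw":0.2},{"x":0,"y":-0.24,"z":-0.072,"turn":0.06,"jaw":0.2},{"x":0,"y":-0.255,"z":-0.076,"turn":0.07,"jaw":0.2}])

```text
time: 49.7
ee_pos: [496.6, 304.3, 266.6]
tcp_rot: [[-0.002, 0.439, -0.898], [-0.0, -0.898, -0.439], [-1.0, -0.0, 0.002]]
ft_force: [1.2, -0.0, -2.2]
gripper_width: 0.418
```

>>> step_arm(steps=[{"x":0.005,"y":0,"z":0,"turn":0,"jaw":0.2},{"x":0.02,"y":0,"z":0,"turn":0,"jaw":0.2},{"x":0.045,"y":0,"z":0,"turn":0,"jaw":0.2},{"x":0.07,"y":0,"z":0,"turn":0,"jaw":0.2},{"x":0.095,"y":0,"z":0,"turn":0,"jaw":0.2},{"x":0.11,"y":0,"z":0,"turn":0,"jaw":0.2},{"x":0.118,"y":0,"z":0,"turn":0,"jaw":0.2},{"x":0.12,"y":0,"z":0,"turn":0,"jaw":0.2}])

```text
time: 50.7
ee_pos: [498.0, 302.2, 147.5]
tcp_rot: [[0.0, 0.437, -0.899], [0.0, -0.899, -0.437], [-1.0, 0.0, -0.0]]
ft_force: [-0.5, 0.8, -2.4]
gripper_width: 0.42
```

```bash
python3 -c "
from h import *
plan(497.5,302.5,142.7,-64)"
```

```text
t 50.7 p [498.  302.2 147.5] shift [0.0048, -0.0005, 0.0003] yaw -64.07 turn -0.0013 q [0.34, 0.51, 1.43, -0.0, 1.2, 1.46]
```

>>> step_arm(steps=[{"x":0.001,"y":0,"z":0,"turn":0,"jaw":0.2},{"x":0.002,"y":0,"z":0,"turn":0,"jaw":0.2},{"x":0.003,"y":0,"z":0,"turn":0,"jaw":0.2},{"x":0.0035,"y":0,"z":0,"turn":0,"jaw":0.2},{"x":0.004,"y":0,"z":0,"turn":0,"jaw":0.2},{"x":0.0045,"y":0,"z":0,"turn":0,"jaw":0.2},{"x":0.005,"y":0,"z":0,"turn":0,"jaw":0.2},{"x":0.005,"y":0,"z":0,"turn":0,"jaw":0.2}])

```text
time: 51.7
ee_pos: [498.0, 302.5, 142.8]
tcp_rot: [[0.001, 0.438, -0.899], [0.0, -0.899, -0.438], [-1.0, 0.0, -0.001]]
ft_force: [-0.9, 0.1, 1.2]
gripper_width: 0.418
```

Contact at the expected height (142.8); release and retreat.

>>> step_arm(steps=[{"x":0.0003,"y":0,"z":0,"turn":0,"jaw":0.41},{"x":0.0003,"y":0,"z":0,"turn":0,"jaw":0.42},{"x":0.0003,"y":0,"z":0,"turn":0,"jaw":0.44},{"x":0.0003,"y":0,"z":0,"turn":0,"jaw":0.48},{"x":0.0003,"y":0,"z":0,"turn":0,"jaw":0.55},{"x":0,"y":0,"z":0,"turn":0,"jaw":0.7},{"x":0,"y":0,"z":0,"turn":0,"jaw":0.9},{"x":0,"y":0,"z":0,"turn":0,"jaw":1}])

```text
time: 52.7
ee_pos: [497.9, 302.3, 142.5]
tcp_rot: [[-0.0, 0.437, -0.899], [0.0, -0.899, -0.437], [-1.0, -0.0, 0.0]]
ft_force: [0.3, 0.5, -0.4]
gripper_width: 0.998
```

>>> step_arm(steps=[{"x":-0.002,"y":0,"z":0,"turn":0,"jaw":1},{"x":-0.01,"y":0,"z":0,"turn":0,"jaw":1},{"x":-0.03,"y":0,"z":0,"turn":0,"jaw":1},{"x":-0.06,"y":0,"z":0,"turn":0,"jaw":1},{"x":-0.09,"y":0,"z":0,"turn":0,"jaw":1},{"x":-0.115,"y":0,"z":0,"turn":0,"jaw":1},{"x":-0.13,"y":0,"z":0,"turn":0,"jaw":1},{"x":-0.135,"y":0,"z":0,"turn":0,"jaw":1}])

```text
time: 53.7
ee_pos: [498.0, 302.4, 278.2]
tcp_rot: [[0.001, 0.437, -0.899], [0.0, -0.899, -0.437], [-1.0, 0.0, -0.001]]
ft_force: [-0.9, 0.2, -0.3]
gripper_width: 0.998
```

>>> step_arm(steps=[{"x":0,"y":0.02,"z":0.01,"turn":0,"jaw":1},{"x":0,"y":0.06,"z":0.03,"turn":0,"jaw":1},{"x":0,"y":0.1,"z":0.05,"turn":0,"jaw":1},{"x":0,"y":0.14,"z":0.07,"turn":0,"jaw":1},{"x":0,"y":0.18,"z":0.09,"turn":0,"jaw":1},{"x":0,"y":0.22,"z":0.11,"turn":0,"jaw":1},{"x":0,"y":0.25,"z":0.125,"turn":0,"jaw":1},{"x":0,"y":0.26,"z":0.13,"turn":0,"jaw":1}])

```text
time: 54.7
ee_pos: [494.4, 10.3, 276.8]
tcp_rot: [[-0.001, 0.436, -0.9], [0.0, -0.9, -0.436], [-1.0, -0.001, 0.001]]
ft_force: [0.4, 0.2, -0.3]
gripper_width: 0.997
```

```bash
python3 -c "
from h import *
t=env.camera('top');s=env.camera('scene');print(env.read_state()['time'])
for n,im,c,k,box,z in [('wash',t,'top','red',(180,205,200,225),153),('wash',s,'scene','red',(214,212,234,230),153),('reag',t,'top','blk',(219,213,231,226),89.5),('reag',s,'scene','blk',(243,225,255,236),89.5),('vial',t,'top','blk',(390,195,404,209),114.5)]:
  u,a=blob(im,k,box);print(n,c,u,a,ray(c,u,z))
cv2.imwrite('pics/i.png',cv2.resize(np.hstack([t[140:270,170:300],s[160:290,190:320],s[130:260,280:410]])[:,:,::-1],None,fx=2.05,fy=2.05,interpolation=cv2.INTER_CUBIC))"
```

```text
54.8
wash top [189.3 214.8] 102.06666666666666 [495.9 305.2]
wash scene [223.4 220.1] 45.0 [499.5 303.1]
reag top [222.9 218.8] 27.6 [497.5 227.6]
reag scene [248.6 230.6] 29.450000000000003 [492.1 224.6]
vial top [397.5 202.1] 27.950000000000003 [ 555.1 -287.6]
```

View pics/i.png

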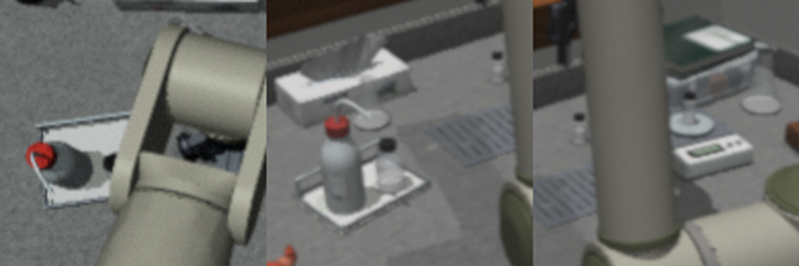

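```bash
python3 -c "
from bench import env
print(env.job_done())"
```

```text
the job is handed in; nothing more can be done
None
```

The job is done and handed in at about 55 s of the 144 s allowed. I set the wash bottle and then the reagent bottle on the grey mat, and stood the vial on the pan of the white balance. Then I put the reagent bottle and the wash bottle back in the stand.

| Thing | Last check against its target | How measured |
|---|---|---|
| Vial | About 3 mm from the pan's middle, upright | Top camera |
| Wash bottle | About 2 mm from its start spot, upright | Both cameras |
| Reagent bottle | Within 1 mm of its start spot, upright | Scene camera |

- **Reagent bottle, top view:** here it read about 4–5 mm off, but the arm hid about half of its cap, so I trusted the scene view.
- **Spout direction:** I put the wash bottle back turned about 4° towards the front of the stand, for margin. The spout had looked about 21° off the stand's axis at the start. I did not measure the angle again afterwards.
- **Camera offset:** the cameras placed the wash bottle 3–4 mm from where the gripper found it. I replaced both bottles at the gripper's own pick-up positions.
- **Flask and other vial:** I kept clear of both and they looked untouched in the last pictures, though I did not measure them.

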